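# Try the lids of the glue-stick boxes and pull out the stiff one

### The job

Try the hinges of the three glue-stick boxes before the craft class by opening each lid by its grip: a good lid swings freely and drops by its own weight, so leave that box where it stands with its lid fully open. A stiff lid drags, jams part-way (do not force it) and stays half open when you let go of it; once you have let go and seen it stay, shut it again and set that box down gently, upright and flat, in the red repair tray. Do not tip or drop a box, and leave the other things on the table alone.

Things in the scene. Friction and masses are not known exactly. Their poses are not given: they have to be found in the camera images.
- box_a: one of three alike plywood boxes of glue sticks, lid with a blue panel: 66 mm deep (its x), 150 mm long (its y), 50 mm high with the lid shut, 90 mm to the top of the grip; about 0.55 kg, loose on the table. Origin: centre of the underside; z up, front (grip side) -x, hinge side +x. Carry it shut, by its long sides (66 mm apart, fingers high on the box)
- lid_a (a joint): lid of this box (8 mm thick, 70 g), hinged on the upper rear edge: 0 shut, growing as the front rises; a free lid opens to its stop at 2.0 rad (1.5 counts as open). One box of the three has a stiff hinge, not to be told by eye: its lid needs 0.5 to 1.5 N at the grip to move either way, stays wherever let go and jams at about 1.15 rad; let it go between 0.4 and 1.1 rad to see it stay
- grip_a (a point): centre of the lid's grip, a dark wooden sleeve (15 mm thick, 62 mm long along the box's y) that rolls freely on a wire bow, 32 mm above the lid's top, 52 mm in front of the hinge line; moves with the lid. Pinched across (along the box's x) from above, it rolls as the lid swings, so the hand can stay upright along the arc; rise clear of it to let go. It lifts only the lid
- hinge_a (a point): middle of the lid's hinge line, 33 mm behind the box's centre, 42 mm above its underside; the lid turns about the box's y axis (positive: front edge up and over to the rear). A free lid takes about 0.4 N at the grip; let go below about 1.1 rad it falls shut, beyond about 1.4 rad it falls back on to its stop and stays open. Pulls off the arc drag the box
- box_b: one of three alike plywood boxes of glue sticks, lid with a blue panel: 66 mm deep (its x), 150 mm long (its y), 50 mm high with the lid shut, 90 mm to the top of the grip; about 0.55 kg, loose on the table. Origin: centre of the underside; z up, front (grip side) -x, hinge side +x. Carry it shut, by its long sides (66 mm apart, fingers high on the box)
- lid_b (a joint): lid of this box (8 mm thick, 70 g), hinged on the upper rear edge: 0 shut, growing as the front rises; a free lid opens to its stop at 2.0 rad (1.5 counts as open). One box of the three has a stiff hinge, not to be told by eye: its lid needs 0.5 to 1.5 N at the grip to move either way, stays wherever let go and jams at about 1.15 rad; let it go between 0.4 and 1.1 rad to see it stay
- grip_b (a point): centre of the lid's grip, a dark wooden sleeve (15 mm thick, 62 mm long along the box's y) that rolls freely on a wire bow, 32 mm above the lid's top, 52 mm in front of the hinge line; moves with the lid. Pinched across (along the box's x) from above, it rolls as the lid swings, so the hand can stay upright along the arc; rise clear of it to let go. It lifts only the lid
- hinge_b (a point): middle of the lid's hinge line, 33 mm behind the box's centre, 42 mm above its underside; the lid turns about the box's y axis (positive: front edge up and over to the rear). A free lid takes about 0.4 N at the grip; let go below about 1.1 rad it falls shut, beyond about 1.4 rad it falls back on to its stop and stays open. Pulls off the arc drag the box
- box_c: one of three alike plywood boxes of glue sticks, lid with a blue panel: 66 mm deep (its x), 150 mm long (its y), 50 mm high with the lid shut, 90 mm to the top of the grip; about 0.55 kg, loose on the table. Origin: centre of the underside; z up, front (grip side) -x, hinge side +x. Carry it shut, by its long sides (66 mm apart, fingers high on the box)
- lid_c (a joint): lid of this box (8 mm thick, 70 g), hinged on the upper rear edge: 0 shut, growing as the front rises; a free lid opens to its stop at 2.0 rad (1.5 counts as open). One box of the three has a stiff hinge, not to be told by eye: its lid needs 0.5 to 1.5 N at the grip to move either way, stays wherever let go and jams at about 1.15 rad; let it go between 0.4 and 1.1 rad to see it stay
- grip_c (a point): centre of the lid's grip, a dark wooden sleeve (15 mm thick, 62 mm long along the box's y) that rolls freely on a wire bow, 32 mm above the lid's top, 52 mm in front of the hinge line; moves with the lid. Pinched across (along the box's x) from above, it rolls as the lid swings, so the hand can stay upright along the arc; rise clear of it to let go. It lifts only the lid
- hinge_c (a point): middle of the lid's hinge line, 33 mm behind the box's centre, 42 mm above its underside; the lid turns about the box's y axis (positive: front edge up and over to the rear). A free lid takes about 0.4 N at the grip; let go below about 1.1 rad it falls shut, beyond about 1.4 rad it falls back on to its stop and stays open. Pulls off the arc drag the box
- repair_tray: red open tray fixed to the table, outside 165 mm (its x) by 215 mm (its y), 34 mm high, walls and floor 5 mm thick. Origin: centre of the underside; z up
- glue_gun: bystander, not to be disturbed: a cordless glue gun lying on its side (230 x 140 mm); loose. Origin at its underside
- tape_roll: bystander, not to be disturbed: a roll of brown tape lying flat (90 mm across, 24 mm high); loose. Origin at its underside
- scissors: bystander, not to be disturbed: orange scissors lying flat (170 mm); loose. Origin at its underside
- ruler: bystander, not to be disturbed: a yellow ruler lying flat (200 x 30 x 5 mm); loose. Origin at its underside
- wood_glue: bystander, not to be disturbed: a standing white glue bottle (160 mm high, 56 mm across); loose. Origin at its underside
- pencil_pot: bystander, not to be disturbed: a green pot of pencils (72 mm across, 165 mm high); loose. Origin at its underside
- stapler: bystander, not to be disturbed: a blue stapler (150 x 36 mm, 52 mm high); loose. Origin at its underside

How it is judged:
By the outcome, as a careful person would: the job done as asked, in the order asked, and still so for the second after the job is handed in, with the robot touching nothing.
It also fails if it takes over 72 s, if anything falls off the work surface, if the arm or the gripper's body presses on something with over 40 N, if the wrist force passes 120 N, or if a joint passes its speed limit or range.

### The arm

A 6-joint arm with a two-finger parallel gripper is mounted at the origin on the work surface. World frame = base frame: x ahead of the robot, y to its left, z up, the work surface at z = 0. Lengths are in m, angles in degrees, forces in N, time in s.
With the tool pointing down it reaches from about 0.325 to 0.775 m from the base axis. Payload 5.5 kg.
Tool frame: the origin (TCP) lies at the centre of the arm's flange, where the gripper is bolted on; the fingertips stand 182 mm ahead of it and the grasp point (between the pads) lies 163 mm ahead of it; z points along the fingers, y is the line along which they close (so a half turn about z gives the same grasp; the last joint's range is limited). The gripper opens to 88 mm and grips with 3 to 60 N. Pads are 20 mm wide; open, the fingers measure 115 mm over their backs; the gripper's body (75 mm by 178 mm) begins 61 mm behind the grasp point.
Start: joints at [-72.061, 5.22, 70.514, -0, 104.267, -3.249], TCP at [0.217, -0.559, 0.405] pointing down, gripper open.
Joint ranges: [-164.24, 164.24], [-49.07, 125.15], [9.68, 141.18], [-86.29, 266.29], [3.28, 154.24], [-151.56, 151.56]. Speed limits (degrees/s): [147.25, 147.25, 172.46, 180, 180, 180].

### API

Orientations are given as [roll, pitch, yaw] about the fixed x, y, z axes, in that order (R = Rz(yaw) Ry(pitch) Rx(roll)).
In Python, from station import r gives the robot as it stands. The module is installed in compiled form; this text tells all that it offers. Calls block until the motion is done:
- r.reach(position, orientation): joint-space move of the TCP to a pose.
- r.servo_line(position, rotation=None, speed=0.15): straight line of the TCP; rotation=None keeps the orientation; speed is the mean speed in m/s.
- r.move_joints(angles): joint-space move.
- r.let_go() and r.grab(squeeze=None): open the fingers fully, or close them until they stop; squeeze is the grip in N (None keeps the last).
- r.wait(seconds).
- r.inverse_kinematics(position, orientation): joint angles nearest the present ones, or None.
- r.sense(): the state.
- r.snapshot(name): name is "scene" or "top"; returns a dict with "frame" (400x640x3 uint8, red, green, blue), "fx", "fy", "cx", "cy" (pixels), "R" (3x3) and "t" (3): a world point X has camera coordinates R X + t. Camera axes: x right, y down, z forward; pixel columns grow to the right and rows downward; lengths in m; the calibration is good to about 2 mm. A picture is of the moment at which its call begins. There is no depth.
A pose or a line that the arm cannot do raises r.IKError and nothing moves.
- r.hand_in(): hands the job in; it is judged then, once.
The state is a dict: "clock": time; "joints": joint angles; "joint_vel": joint speeds; "joint_torque": joint torques, N m; "tcp_pos": TCP position; "orientation": TCP orientation; "contact_force": force on the tool from outside, world axes, zero at the start; "torque": the same for the moment, N m; "opening": finger opening in m; "gripper_force": force on a finger pad.
Only numpy, scipy, OpenCV 4.12 (cv2) and the standard library are available. Lean on these libraries where they do the work, as an engineer would, in place of code of your own. Each camera call takes 0.05 s, during which the arm holds its last target. There are 200 camera calls.

## Working session

There is one attempt and no reset: what is moved stays moved. The work goes in short steps, each a Python script; the robot and the scene stay as the last script left them, time stands still between calls to the robot, and variables do not carry over. Pictures are saved under pics/ and viewed, at most 10 in all, crops included, and the job is handed in when it is done.

```bash
mkdir -p pics
python3 - <<'E'
from station import r
import cv2,numpy as np
for n in("top","scene"):
    s=r.snapshot(n); cv2.imwrite(f"pics/{n}0.png",s["frame"][:,:,::-1])
    np.savez(f"{n}0.npz",**s)
    print(n,s["fx"],s["fy"],s["cx"],s["cy"],np.round(s["R"],4).tolist(),np.round(s["t"],4).tolist())
print(r.sense())
E
```

```text
top 422.03997671991897 422.03997671991897 319.5315749191224 201.20434159362227 [[-0.0237, -0.9995, -0.0224], [-0.9892, 0.0267, -0.1442], [0.1447, 0.0188, -0.9893]] [0.043, 0.593, 1.0436]
scene 424.92239996180234 424.92239996180234 323.69116108726126 201.79777049026686 [[0.4682, 0.8836, -0.009], [0.6603, -0.3566, -0.6609], [-0.5872, 0.3034, -0.7504]] [-0.2907, -0.3041, 1.3134]
{'clock': 0.1, 'joints': array([-7.20595690e+01,  5.25947360e+00,  7.05740981e+01,  1.42095591e-03,
        1.04267082e+02, -3.24876522e+00]), 'joint_vel': array([-0.02031066, -0.07152766, -0.19858486, -0.08538394,  0.08038661,
       -0.02767343]), 'joint_torque': array([ 4.86871621e-03, -4.47857988e+01, -4.07568455e+01,  7.02731148e-02,
        2.83933600e-02, -1.03814959e-04]), 'tcp_pos': array([ 0.21688764, -0.55948787,  0.40362127]), 'orientation': array([-1.79899586e+02, -7.07969238e-03,  2.11895390e+01]), 'contact_force': array([ 0.6159059 , -0.21912401, -0.27578967]), 'torque': array([-0.0016654 , -0.05659391, -0.04652379]), 'gripper_force': 0.0, 'opening': 0.08782267048777999}
```

View pics/top0.png

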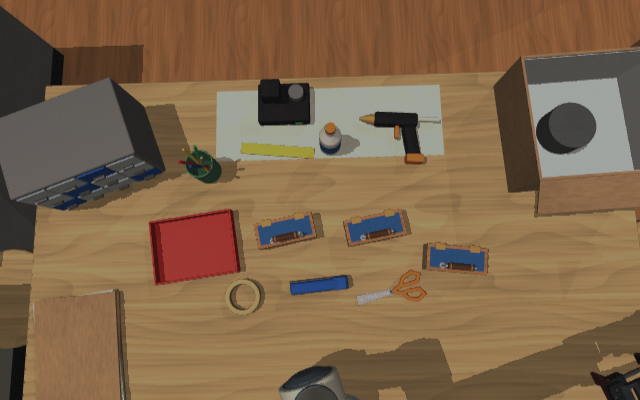

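View pics/scene0.png

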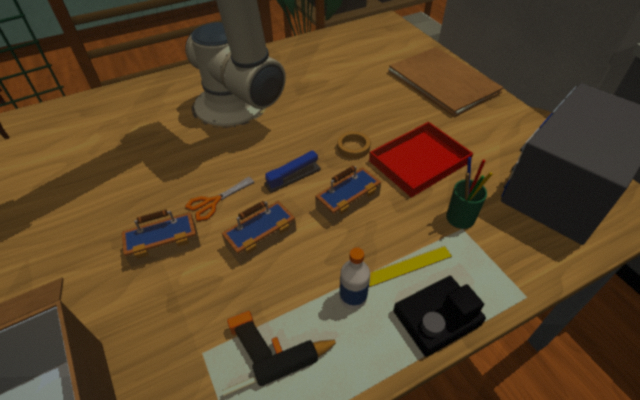

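The top view shows three boxes at about (285,230), (375,227) and (457,259), with their hinge straps (orange) towards +x and grips on the robot's side. The red tray is at (195,247). Next I'll zoom in and measure.

```bash
cat > h.py <<'E'
import cv2,numpy as np
def ray(s,u,v,z):
    d=np.array([(u-s["cx"])/s["fx"],(v-s["cy"])/s["fy"],1.]); R=np.array(s["R"]);t=np.array(s["t"])
    o=-R.T@t; d=R.T@d; return o+d*(z-o[2])/d[2]
def proj(s,X):
    c=np.array(s["R"])@np.array(X)+np.array(s["t"]); return np.array([s["fx"]*c[0]/c[2]+s["cx"],s["fy"]*c[1]/c[2]+s["cy"]])
def comps(m,amin):
    return sorted([c for c in cv2.findContours(m.astype(np.uint8),cv2.RETR_EXTERNAL,cv2.CHAIN_APPROX_NONE)[0] if cv2.contourArea(c)>=amin],key=lambda c:c[:,0,0].mean())
def rect_on(s,c,z):
    P=np.array([ray(s,u,v,z)[:2] for u,v in c[:,0]+0.0],np.float32)
    (cx,cy),(w,h),a=cv2.minAreaRect(P)
    if w>h: w,h,a=h,w,a-90   # w along box x, h along y; a = yaw of x axis
    a=(a+90)%180-90
    return cx,cy,w,h,a
E
python3 - <<'E'
from h import *
for n in("top","scene"):
    s=dict(np.load(n+"0.npz")); f=s["frame"]; hsv=cv2.cvtColor(f,cv2.COLOR_RGB2HSV)
    blue=((hsv[...,0]>100)&(hsv[...,0]<120)&(hsv[...,1]>130)&(hsv[...,2]>50)).astype(np.uint8)
    blue=cv2.morphologyEx(blue,cv2.MORPH_CLOSE,np.ones((5,5)))
    red=((hsv[...,0]<5)|(hsv[...,0]>175))&(hsv[...,1]>180)&(hsv[...,2]>60)
    for c in comps(blue,150): print(n,"blue",cv2.contourArea(c),np.round(rect_on(s,c,.05),4),c[:,0].mean(0))
    for c in comps(red,800): print(n,"red",np.round(rect_on(s,c,.034),4),c[:,0].mean(0))
    if n=="top": cv2.imwrite("pics/z.png",cv2.resize(f[195:285,240:500,::-1],None,fx=3,fy=3,interpolation=cv2.INTER_CUBIC))
E
```

```text
top blue 439.5 [ 0.6442  0.6488  0.0625  0.1733 45.9122] [ 81.19806763 188.68599034]
top blue 659.0 [ 0.5224  0.1187  0.0459  0.1318 11.0769] [284.36619718 228.95774648]
top blue 576.0 [0.3824 0.0356 0.0294 0.1423 5.6978] [318.4921875 285.171875 ]
top blue 668.0 [ 0.5242 -0.1104  0.0456  0.1317 10.3527] [375.1        225.80714286]
top blue 704.0 [ 0.4393 -0.3105  0.0462  0.1317 -6.3959] [456.22077922 258.05844156]
top red [0.4879 0.3549 0.1625 0.2195 7.5174] [196.72881356 244.83728814]
scene blue 608.5 [ 0.4414 -0.3117  0.0413  0.1282 -6.7439] [157.36423841 232.91390728]
scene blue 642.0 [ 0.5261 -0.1116  0.0421  0.1284 10.2672] [257.79230769 225.40769231]
scene blue 362.0 [0.3931 0.0313 0.0293 0.1448 8.7489] [290.56730769 166.17307692]
scene blue 534.5 [ 0.5245  0.1172  0.0425  0.1265 10.8833] [348.22123894 188.38053097]
scene red [0.5015 0.3457 0.1773 0.2317 7.6816] [413.23214286 158.01071429]
```

View pics/z.png

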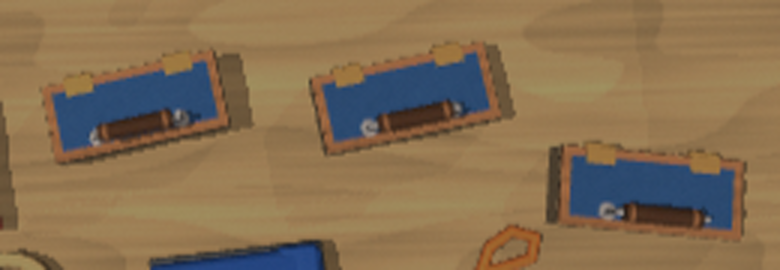

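The zoomed crop shows all three panels clearly, each with its dark sleeve grip on the near (-x) side. I'll check the grip positions across two views before moving.

```bash
cat >> h.py <<'E'
def grips(s,cs,z=.082):
    """dark sleeve near each expected box: centroid cast on z"""
    hsv=cv2.cvtColor(s["frame"],cv2.COLOR_RGB2HSV); out=[]
    for (x,y,a) in cs:
        g=np.array([x-.019*np.cos(np.radians(a)),y-.019*np.sin(np.radians(a)),z]); u,v=proj(s,g)
        m=np.zeros(hsv.shape[:2],np.uint8); u0,v0=int(round(u)),int(round(v))
        m[v0-10:v0+11,u0-20:u0+21]=1
        m&=((hsv[...,2]<110)&((hsv[...,0]<14)|(hsv[...,0]>170))&(hsv[...,1]>60)).astype(np.uint8)
        c=max(comps(m,5),key=cv2.contourArea); (cu,cv_),wh,an=cv2.minAreaRect(c)
        out.append((ray(s,cu,cv_,z)-g,wh))
    return out
E
python3 - <<'E'
from h import *
from station import r
B=[(.5234,.118,11),(.525,-.111,10.3),(.440,-.311,-6.5)]
for n in("top","scene"):
    s=dict(np.load(n+"0.npz"))
    for d,wh in grips(s,B): print(n,np.round(d*1e3,1),np.round(wh,1))
for x,y,a in B: print(r.inverse_kinematics([x,y,.25],[180,0,90+a]))
E
```

```text
top [-3.3 -1.   0. ] [ 6.7 26.8]
top [-2.7 -0.1  0. ] [ 6.1 25.9]
top [-2.  -0.2  0. ] [26.9  6.2]
scene [ 4.8  8.2 -0. ] [ 8.9 30.7]
scene [ 0.5  0.8 -0. ] [ 4.7 28.6]
scene [ -1.8 -18.5  -0. ] [ 3.9 14.3]
[ 9.07163354 -3.11226649 94.65555     0.         88.45671648 -1.92836646]
[-15.5709133   -3.10144431  94.64512112   0.          88.45632319
 -25.8709133 ]
[-38.87121784  -2.75716993  94.31264394   0.          88.444526
 -32.37121784]
```

```bash
cat > a.py <<'E'
from h import *
from station import r
B={3:(.4385,-.311,-6.5),2:(.5235,-.111,10.3),1:(.522,.118,11.)}
OFF=.163+.006          # TCP above grip centre (pinch near the tips)
def ori(a): return [180,0,90+a]
def ax(a): return np.array([np.cos(np.radians(a)),np.sin(np.radians(a)),0])
def gp(th):            # grip relative to hinge (along box x, z)
    return np.array([-.052*np.cos(th)+.040*np.sin(th),.052*np.sin(th)+.040*np.cos(th)])
def at(H,a,th): 
    g=gp(th); p=H+ax(a)*g[0]; p[2]+=g[1]+OFF; return p
def F(): 
    s=r.sense(); return np.round(s["contact_force"],2)
def pinch(b,sq=6):
    x,y,a=B[b]; H=np.array([x,y,.042])+ax(a)*.033; p=at(H,a,0)
    r.reach(p+[0,0,.05],ori(a)); r.servo_line(p,speed=.15); r.grab(sq)
    print("pinched",r.sense()["opening"],F(),r.sense()["clock"]); return H,a
def swing(H,a,t0,t1,sp=.06,n=None):
    n=n or max(1,int(np.ceil(abs(t1-t0)/.2)))
    for t in np.linspace(t0,t1,n+1)[1:]:
        r.servo_line(at(H,a,t),speed=sp); f=F(); print(round(t,2),f,"tang",round(float(f@tang(a,t)),2))
def tang(a,t):
    d=(gp(t+1e-3)-gp(t-1e-3))/2e-3; d/=np.linalg.norm(d); v=ax(a)*d[0]; v[2]=d[1]; return v
def finish(H,a,t0):
    swing(H,a,t0,1.95); r.let_go()
    p=at(H,a,1.95)
    r.servo_line(p+ax(a)*.035,speed=.15); r.servo_line(p+ax(a)*.035+[0,0,.07],speed=.2); print(F(),r.sense()["clock"])
E
python3 - <<'E'
from a import *
H,a=pinch(3); swing(H,a,0,.65); r.wait(.2); print(F(),r.sense()["tcp_pos"]-at(H,a,.65),r.sense()["clock"])
for n in("top","scene"): 
    s=r.snapshot(n); cv2.imwrite(f"pics/{n}1.png",s["frame"][:,:,::-1])
E
```

```text
pinched 0.014869944221378613 [ 2.36 -0.19 -0.51] 2.9667
0.16 [ 2.86  0.83 -2.9 ] tang 0.02
0.32 [ 1.66  0.13 -2.66] tang -0.12
0.49 [ 0.98  0.03 -2.92] tang -0.33
0.65 [ 0.45  1.13 -3.45] tang -0.6
[ 1.03  1.3  -3.62] [-1.22435127e-04  2.83389072e-05 -2.27203080e-04] 4.4667
```

View pics/scene1.png

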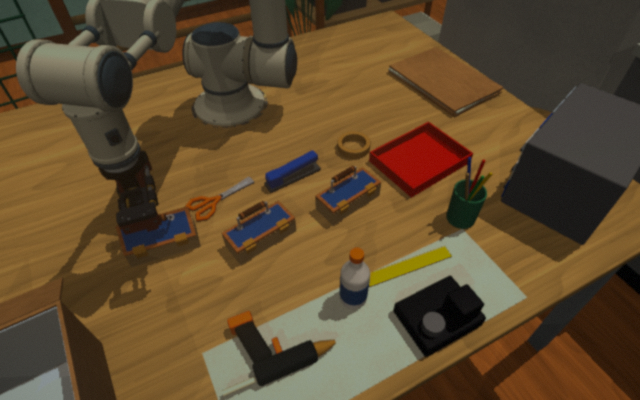

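The scene view shows the hand holding the right box's grip at about (140,215). The hand hides the lid angle, so I'll let go, rise, and check whether the lid stays.

```bash
cat >> a.py <<'E'
def panel(n,b):
    """area of blue and grip-mask shift of box b in a view against the shut picture"""
    x,y,a=B[b]; s=r.snapshot(n); s0=dict(np.load(n+"0.npz"))
    u,v=proj(s,[x,y,.05]).astype(int); res=[]
    for k in(s0,s):
        h=cv2.cvtColor(k["frame"],cv2.COLOR_RGB2HSV)[v-25:v+26,u-40:u+41]
        m=((h[...,0]>100)&(h[...,0]<120)&(h[...,1]>130)&(h[...,2]>40)); res.append((int(m.sum()),np.round(np.argwhere(m).mean(0),1)))
    print(n,res); return s,s["frame"][max(v-45,0):v+45,max(u-60,0):u+60,::-1]
def look(b,name):
    ims=[cv2.resize(panel(n,b)[1],(480,360),interpolation=cv2.INTER_CUBIC)[:, :400] for n in("top","scene")]
    cv2.imwrite(f"pics/{name}.png",np.hstack(ims))
def release(H,a,t):
    r.let_go(); r.servo_line(at(H,a,t)+[0,0,.06],speed=.2); r.wait(.3); print(F(),r.sense()["clock"])
E
python3 - <<'E'
from a import *
x,y,a=B[3]; H=np.array([x,y,.042])+ax(a)*.033
release(H,a,.65); look(3,"b3")
E
```

```text
[ 0.45 -1.29 -0.35] 6.5083
top [(768, array([24.4, 40.6])), (606, array([23.7, 34.8]))]
scene [(677, array([27.9, 40.5])), (675, array([27.2, 42.5]))]
```

View pics/b3.png

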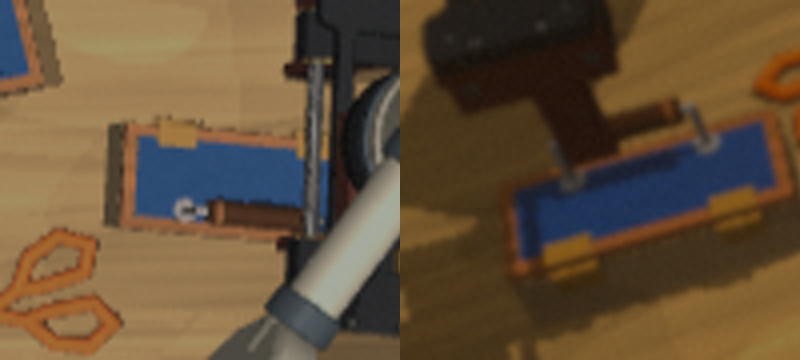

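The lid looks shut again: the scene-view panel area is 675 against 677 before, and the grip is back at the front. I'll confirm that it really was lifted, then pinch again, swing with checks, and open it fully.

Run:
```python
from a import *
s0=dict(np.load("scene0.npz")); f=cv2.imread("pics/scene1.png")[:,:,::-1]
u,v=proj(s0,[*B[3][:2],.05]).astype(int)
for k in (s0["frame"],f):
    h=cv2.cvtColor(np.ascontiguousarray(k),cv2.COLOR_RGB2HSV)[v-40:v+30,u-45:u+46]; m=((h[...,0]>100)&(h[...,0]<120)&(h[...,1]>130)&(h[...,2]>40)); w=np.argwhere(m); print(m.sum(),w.min(0),w.max(0))
H,a=pinch(3); swing(H,a,0,1.05); print("open",r.sense()["opening"])
s=r.snapshot("scene"); cv2.imwrite("pics/b3c.png",cv2.resize(s["frame"][v-60:v+40,max(u-70,0):u+70,::-1],None,fx=4,fy=4))
```

```text
677 [28 15] [58 77]
476 [23 15] [57 77]
pinched 0.014924487049305643 [ 2.2  -0.31 -1.  ] 8.5083
0.18 [ 1.22  0.47 -1.88] tang -0.41
0.35 [ 1.52  0.71 -3.47] tang -0.65
0.52 [ 0.6   1.22 -3.01] tang -0.72
0.7 [ 0.11  0.52 -3.19] tang -0.63
0.88 [-1.23  0.92 -2.47] tang -1.42
1.05 [-0.09  0.87 -1.47] tang 0.01
open 0.01477288217435846
```

View pics/b3c.png

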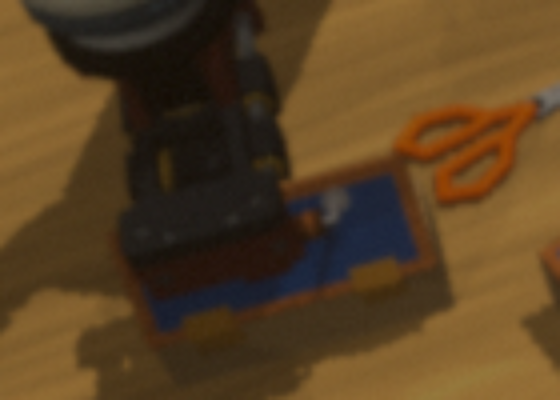

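The lid is raised at 1.05 rad with its panel facing the camera, and it fell shut when let go earlier, so this hinge is free. I'll open it fully, then run the same drop test on the middle box.

Run:
```python
from a import *
x,y,a=B[3]; H=np.array([x,y,.042])+ax(a)*.033
finish(H,a,1.05)
H,a=pinch(2)
s=r.snapshot("top"); u,v=proj(s,[*B[3][:2],.05]).astype(int)
swing(H,a,0,.65); print(r.sense()["opening"]); release(H,a,.65)
im=[]
for n in("top","scene"):
    s=r.snapshot(n); g=np.array([proj(s,[*B[i][:2],.05]) for i in(2,3)]).mean(0).astype(int)
    u0=max(g[0]-100,0); im.append(cv2.resize(s["frame"][g[1]-65:g[1]+65,u0:u0+200,::-1],None,fx=2,fy=2,interpolation=cv2.INTER_CUBIC))
cv2.imwrite("pics/b23.png",np.hstack(im))
for n in("top","scene"): panel(n,2)
```

```text
1.23 [ 0.23 -0.26  0.29] tang 0.16
1.41 [0.88 0.47 0.41] tang 0.53
1.59 [2.78 0.28 2.41] tang 0.63
1.77 [ 3.94 -0.71  3.37] tang 0.08
1.95 [ 5.09 -0.77  2.05] tang 0.86
[ 0.68  0.06 -1.49] 14.4333
pinched 0.014845475516401184 [ 2.54  0.81 -1.56] 16.9083
0.16 [ 1.84  0.9  -1.56] tang 0.37
0.32 [ 1.59  0.05 -1.16] tang 0.66
0.49 [ 1.86  0.9  -1.94] tang 1.01
0.65 [ 0.48  1.44 -1.61] tang 0.28
0.014729568448287206
[-0.39 -0.74  0.14] 20.2
top [(733, array([24.6, 39.5])), (93, array([25.2, 21. ]))]
scene [(703, array([27.6, 39.8])), (519, array([23.8, 47. ]))]
```

View pics/b23.png

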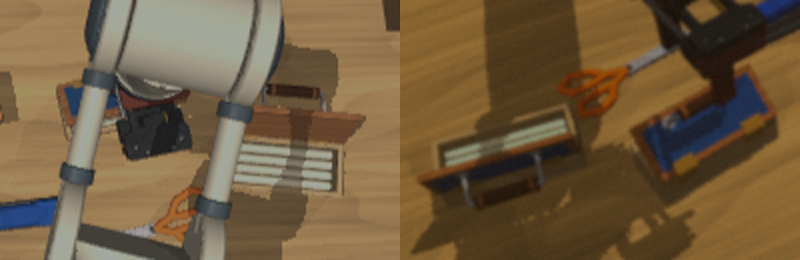

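The right box stands fully open, with its contents visible and the lid over the rear in both views. The hand still covers the middle box, so I'll move it aside and look again.

Run:
```python
from a import *
x,y,a=B[1]; p=r.sense()["tcp_pos"]
r.reach([x-.06,y+.02,.33],ori(a))
print(r.sense()["clock"])
ims=[]
for n in("top","scene"):
    s,c=panel(n,2); ims.append(cv2.resize(c,(400,300),interpolation=cv2.INTER_CUBIC))
cv2.imwrite("pics/b2.png",np.hstack(ims))
```

```text
21.4083
top [(733, array([24.6, 39.5])), (414, array([22.4, 39. ]))]
scene [(703, array([27.6, 39.8])), (492, array([27.8, 41.2]))]
```

View pics/b2.png

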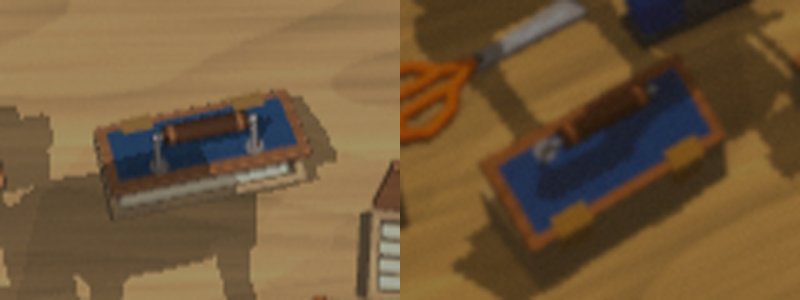

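The middle box is the stiff one: its lid stays half open after release, with the grip raised and the contents visible under the front edge in the top view. I'll shut it by its grip, move aside and measure.

Run:
```python
from a import *
x,y,a=B[2]; H=np.array([x,y,.042])+ax(a)*.033; t=.65
p=at(H,a,t); r.reach(p+[0,0,.05],ori(a)); r.servo_line(p,speed=.12); r.grab(6)
print("pinched",r.sense()["opening"],F())
swing(H,a,t,-.02); r.let_go(); r.servo_line(at(H,a,0)+[0,0,.06],speed=.2)
r.reach([B[1][0]-.06,B[1][1]+.02,.33],ori(B[1][2])); print(r.sense()["clock"])
for n in("top","scene"):
    s,c=panel(n,2); hsv=cv2.cvtColor(s["frame"],cv2.COLOR_RGB2HSV)
    m=((hsv[...,0]>100)&(hsv[...,0]<120)&(hsv[...,1]>130)&(hsv[...,2]>35)).astype(np.uint8)
    m=cv2.morphologyEx(m,cv2.MORPH_CLOSE,np.ones((5,5)))
    for c in comps(m,300):
        q=rect_on(s,c,.05)
        if abs(q[1]+.111)<.05: print(n,np.round(q,4))
```

```text
pinched 0.014793229458748057 [ 1.22  0.66 -0.72]
0.48 [-0.48 -0.55 -1.41] tang -1.11
0.32 [ 0.24 -0.63 -2.23] tang -1.16
0.15 [ 0.77 -0.33 -3.45] tang -1.89
-0.02 [ 2.74 -1.26 -2.05] tang -0.18
28.1833
top [(733, array([24.6, 39.5])), (734, array([25.1, 39.7]))]
top [ 0.5229 -0.1109  0.0459  0.1315 10.3521]
scene [(703, array([27.6, 39.8])), (426, array([32.4, 33. ]))]
scene [ 0.5253 -0.1121  0.0412  0.1278  9.4302]
```

The stiff box is shut again, with its panel area back to the initial value. I'll carry it to the tray now.

Run:
```python
from a import *
x,y,a=.5235,-.1113,10.2; z=.038+.163
r.reach([x,y,z+.08],ori(a)); r.servo_line([x,y,z],speed=.12); r.grab(25)
p=r.sense(); print("grab",p["opening"],p["gripper_force"],F())
r.servo_line([x,y,z+.02],speed=.06); r.servo_line([x,y,z+.135],speed=.15); print("lift",F(),r.sense()["opening"],r.sense()["clock"])
T=[.489,.3545]; ta=7.5
r.servo_line([*T,z+.135],ori(ta),speed=.2)
r.servo_line([*T,z+.025],speed=.12); print(F())
r.servo_line([*T,z+.009],speed=.03); print(F())
for dz in(.0075,.006,.005):
    r.servo_line([*T,z+dz],speed=.02); f=F(); print(dz,f)
    if f[2]>-1: break
r.wait(.2); r.let_go(); r.servo_line([*T,z+.1],speed=.12); print(F(),r.sense()["clock"])
H,a=pinch(1); swing(H,a,0,.65); print(r.sense()["opening"])
for n in("top",):
    s=r.snapshot(n); cv2.imwrite("pics/tray.png",cv2.resize(s["frame"][180:310,130:330,::-1],None,fx=3,fy=3))
```

```text
grab 0.06583521779772226 24.997128322720528 [-0.82  0.37  2.72]
lift [ 0.18 -0.12 -6.42] 0.06574749484857369 32.0
[ 0.13  0.33 -5.96]
[ 0.19 -0.81 -6.05]
0.0075 [ 0.14  0.04 -6.26]
0.006 [ 0.74  1.13 -6.06]
0.005 [-1.87 -1.08 -1.94]
[-0.05 -0.63 -0.27] 38.675
pinched 0.01465372550167205 [ 1.73 -0.12 -0.88] 41.2167
0.16 [ 1.21  0.79 -2.89] tang -1.0
0.32 [ 1.77 -0.66 -4.17] tang -0.98
0.49 [ 0.33  1.47 -2.18] tang -0.35
0.65 [ 1.25  0.07 -2.97] tang 0.42
0.014918299945772531
```

View pics/tray.png

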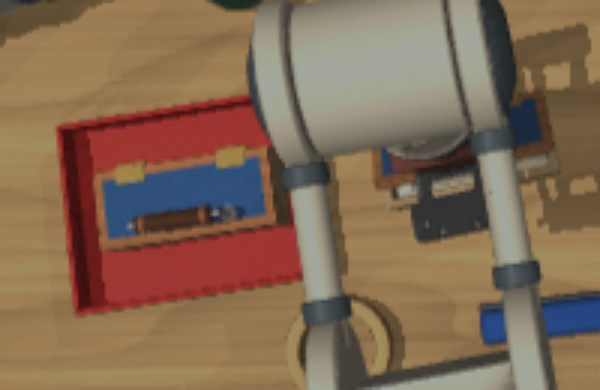

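The box sits upright and shut in the tray at about (185,200) in this crop. Only one box is stiff, so the left lid is free and I'll open it fully.

Run:
```python
from a import *
x,y,a=B[1]; H=np.array([x,y,.042])+ax(a)*.033
finish(H,a,.65)
r.reach([.33,-.35,.38],ori(-20)); print(r.sense()["clock"],F())
im=[]
for n,y0,y1,x0,x1 in(("top",80,320,130,530),("scene",100,340,100,500)):
    im.append(r.snapshot(n)["frame"][y0:y1,x0:x1,::-1])
cv2.imwrite("pics/final.png",np.hstack(im))
```

```text
0.84 [ 0.52  0.18 -3.03] tang 0.3
1.02 [ 0.01  0.42 -0.64] tang 0.16
1.21 [-0.06  0.39  0.28] tang -0.07
1.39 [0.74 1.04 1.97] tang -0.08
1.58 [2.51 1.77 2.86] tang 0.45
1.76 [3.41 2.14 4.83] tang -1.15
1.95 [2.15 0.95 1.16] tang 0.17
[-0.4   0.59 -1.01] 47.0917
49.2 [0.29 0.1  0.48]
```

View pics/final.png

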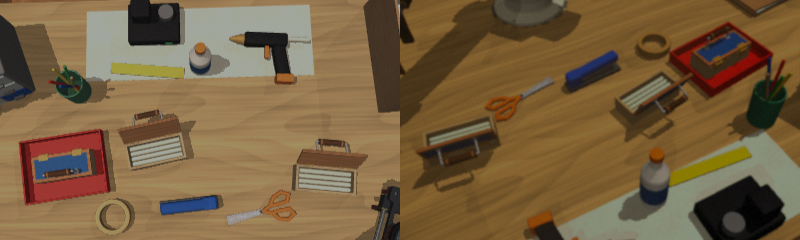

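The final view shows the left box (155,140) and right box (328,170) standing with their lids fully open. The stiff box is shut and flat in the tray at (63,165), and the other things look undisturbed.

```bash
python3 -c "
from station import r
print(r.hand_in())"
```

```text
the job is handed in; nothing more can be done
None
```

I handed the job in at about 49 s: the middle box had the stiff hinge and now sits shut and flat in the red tray, and the left and right boxes stand where they were with their lids fully open (the left one taken as good once the stiff box was found, so not drop-tested).

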